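Shut the beam and spring open the optic test cell

ROBOT

A 6-joint arm with a two-finger parallel gripper is mounted at the origin on the work surface. World frame = base frame: x ahead of the robot, y to its left, z up, the work surface at z = 0. Lengths are in mm, angles in rad, forces in N, time in s.
With the tool pointing down it reaches from about 275 to 1000 mm from the base axis. Payload 8.4 kg.
Tool frame: the origin (TCP) lies between the finger pads; the fingertips stand 22 mm ahead of it and the grasp point (between the pads) lies 3 mm ahead of it (r.nose_length is the distance from the TCP to the fingertips, in mm); z points along the fingers, y is the direction in which the jaws open and shut (so a half turn about z gives the same grasp; the last joint's range is limited). The gripper opens to 85 mm and grips with 20 to 120 N. Pads are 22 mm wide; open, the fingers measure 114 mm over their backs; the gripper's body (76 mm by 85 mm) begins 54 mm behind the grasp point. The pads swing forward as they close: fully open they stand 13 mm farther back than shut.
Start: joints at [-0.002, 0.353, 1.633, -0, 1.155, -0.002], TCP at [625.002, -0, 253.281] pointing down, gripper open.
Joint ranges: [-2.63, 2.63], [-0.92, 2.1], [0.06, 2.66], [-1.3, 4.44], [0, 2.69], [-3.02, 3.02]. Speed limits (rad/s): [2.22, 2.22, 2.79, 3.14, 3.14, 3.14].

INTERFACE

Orientations are given as [roll, pitch, yaw] about the fixed x, y, z axes, in that order (R = Rz(yaw) Ry(pitch) Rx(roll)).
In Python, from rig import r, viewer, order gives the robot as it stands.
- The arm moves only by the shell command python3 -m inch 'ROWS' [FORCE]. ROWS is JSON, a list of rows, each a list of 7 numbers: the opening, from 0 (shut) to 1 (fully open), then the shift along the tool's x, y, z in mm, then the turn, a rotation vector about the tool's x, y, z in degrees. A call has 1 to 8 rows; each row shifts and turns the pose as measured when the row begins, along the tool's axes as they then stand; what a row does not reach is not made up. A row lasts 1/10 s, in which the tool goes at most 50 mm and 8.59 degrees, less where a joint would pass 70% of its speed; a pose out of reach is approached as far as the arm can. A call is refused whole if a number of a shift passes 50 or a number of a turn 8.59, either way. A call with a gripper value outside its range is refused whole. The fingers move at their own pace and stop on an object; FORCE is the grip in N (left out, the last holds). Time passes only in rows, so rows that do not move let the fingers close. It gives the time, the measured TCP pose, the force and the opening at its end, in the units of the state.
- r.sense(): the state, without advancing time (a new reading comes with each control period).
- viewer.grab_frame(name): name is "scene" or "side" or "wrist"; returns the picture (420x560x3 uint8, red, green, blue); there is no depth.
- viewer.camera_params(name): a dict with "intrinsics" (3x3 intrinsics, pixels), "pose" (4x4, takes a point from camera to world coordinates); the wrist camera has in their place "T_tool_cam" (4x4, takes a point from camera to tool coordinates, whose origin is the TCP and whose axes are the flange's). Camera axes: x right, y up, looking along -z (the intrinsics and any distortion apply to the point x, -y, -z); pixel columns grow to the right and rows downward; lengths in mm; the calibration is good to about 2 mm. A picture is of the moment at which its call begins: read the wrist's pose just before it. camera_params takes no time and is no camera call.
- order.sign_off(): hands the job in, once; it reports no verdict.
The state is a dict: "clock": time; "qpos": joint angles; "qvel": joint speeds; "joint_efforts": joint torques, N m; "eef_pos": TCP position; "tcp_rot": TCP orientation; "contact_force": force on the tool from outside, world axes, zero at the start; "wrist_torque": the same for the moment, N m; "opening": opening from 0.0 (shut) to 1.0 (fully open).
Only numpy, scipy, OpenCV 4.12 (cv2) and the standard library are available. Lean on these libraries where they do the work, as an engineer would, in place of code of your own. Each camera call takes 0.05 s, during which the arm holds its last target.

TASK

First make the beam safe: lift the shutter lever's lockout collar, push the lever over the gate from its open side (leaning towards the robot) all the way to its closed side (leaning away) and let the collar drop fully down there, so that the lever is locked. Only then press the round release button of the clamshell test cell so that its lid springs fully open to its stop. Let go of everything, and do not knock over the lens holder that stands between the two.

Things in the scene. Friction and masses are not known exactly. Their poses are not given: they have to be found in the camera images.
- cell: Clamshell optic test cell, grey painted metal, bolted to the table: body 180 x 130 mm, 45 mm high (55 under the lid), with a shut lid 32 mm high over the rear (its local +x side, away from the robot) two thirds. Origin: centre of its underside on the table. Local x runs from the button end (-x, towards the robot) to the lid hinge (+x), z up. Either side of the table, turned up to about 20 degrees.
- button_top (a point): Centre of the top face of the release button, a plain metal round button 26 mm in diameter on the open front deck of the test cell, its top 59.5 mm above the table, 31 mm in front of the lid's front edge and centred across the cell. It is pressed straight down.
- release (a joint): Travel of the release button in m: 0 up, 0.007 fully down. A spring pushes it back; about 1 N starts it, 5 N holds it fully down. The lid's catch lets go at about 0.005. No need to hold it once the lid is moving.
- lid (a joint): Opening angle of the lid in rad: 0 shut and latched, 1.75 fully open at its stop (a little past upright). Once released its spring lifts it in about 1 s and keeps it at the stop; its front edge sweeps up and away from the button. It need not be shut again.
- lid_front (a point): Middle of the front edge of the lid, half way up its rim. 118 mm from the hinge line.
- shutter: Beam shutter, black block 110 x 75 mm, 72 mm high, with short tubes out of its two sides, bolted to the table. Origin: centre of its underside on the table. Local x: the way the lever is pushed, from open (-x, towards the robot) to closed (+x); local y: the lever's hinge axis; z up. On the other side of the table from the test cell, turned up to about 20 degrees.
- lever_pivot (a point): Point on the lever's hinge axis (the axis is along the shutter's local y), inside the block 50 mm above the table and over the shutter's origin.
- shutter_lever (a joint): Angle of the shutter lever in rad: 0 open (lever leans 0.45 rad from upright to the shutter's local -x), 0.45 upright, 0.90 closed (leans 0.45 rad to local +x); hard stops at both ends, light friction holds it anywhere. The lever is a steel rod 10 mm in diameter that ends 129 mm from the pivot in a 16 mm cap.
- collar_mid (a point): Centre of the lockout collar, a plain metal sleeve 28 mm in diameter and 38 mm long round the lever rod, sliding along it. With the collar down this point is 85 mm from the pivot along the lever. Between the two end positions stands the gate, a pair of cheeks 26 mm wide in all across local y, reaching 75 mm from the pivot: it stops the collar (lower end 66 mm from the pivot) unless the collar is lifted more than 10 mm along the lever.
- collar (a joint): Lift of the collar along the lever in m: 0 fully down, 0.018 highest. A spring (2 N down, 3 N up) pushes it down; at each end of the lever's travel it drops beside the gate and locks the lever (play about 0.05 to 0.09 rad).
- lens_mount: Loose lens holder standing between cell and shutter: round foot 44 mm in diameter, thin post, round 50 mm lens upright on top, 113 mm high in all. Origin: centre of its underside. Must not be knocked over.
Mind the look-alikes: they are no part of the job. Leave any purple look-alike of the shutter alone.

How it is judged:
By the outcome, as a careful person would: the job done as asked, in the order asked, and still so for the second after the job is handed in, with the robot touching nothing.
It also fails if it takes over 54 s, if anything falls off the work surface, if the arm or the gripper's body presses on something with over 40 N, if the wrist force passes 120 N, or if a joint passes its speed limit or range.

## Working session

There is one attempt and no reset: what is moved stays moved. The work goes in short steps, Python scripts to look and compute and a shell command to move; the robot and the scene stay as the last step left them, time stands still between calls to the robot, and variables do not carry over. Pictures are saved under pics/ and viewed, and the job is handed in when it is done.

```bash
mkdir -p pics; ls; python3 - <<'E'
from rig import r, viewer, order
import cv2,numpy as np
np.set_printoptions(precision=4,suppress=True)
for n in ["scene","side","wrist"]:
    f=viewer.grab_frame(n); cv2.imwrite(f"pics/{n}0.png",f[:,:,::-1]); print(n,viewer.camera_params(n))
print(r.sense())
E
```

```text
pics
scene {'intrinsics': array([[482.7026,   0.    , 272.0776],
       [  0.    , 482.7026, 210.1911],
       [  0.    ,   0.    ,   1.    ]]), 'pose': array([[   0.2516,   -0.6417,    0.7245, 1199.0305],
       [   0.9677,    0.1791,   -0.1774, -157.0806],
       [  -0.0159,    0.7457,    0.6661,  726.8427],
       [   0.    ,    0.    ,    0.    ,    1.    ]])}
side {'intrinsics': array([[483.4303,   0.    , 274.5513],
       [  0.    , 483.4303, 207.6929],
       [  0.    ,   0.    ,   1.    ]]), 'pose': array([[   0.9982,    0.0387,   -0.0454,  495.09  ],
       [  -0.0596,    0.6268,   -0.7769, -693.3487],
       [  -0.0017,    0.7782,    0.628 ,  644.9968],
       [   0.    ,    0.    ,    0.    ,    1.    ]])}
wrist {'intrinsics': array([[327.0593,   0.    , 285.1798],
       [  0.    , 327.0593, 205.6196],
       [  0.    ,   0.    ,   1.    ]]), 'T_tool_cam': array([[  -0.0006,    0.9479,    0.3185,   81.5818],
       [   1.    ,    0.0002,    0.0012,    0.5103],
       [   0.0011,    0.3185,   -0.9479, -120.2473],
       [   0.    ,    0.    ,    0.    ,    1.    ]])}
{'clock': 0.15, 'qpos': array([-0.0024,  0.3535,  1.6339, -0.    ,  1.1552, -0.0024]), 'qvel': array([ 0.0022, -0.001 , -0.0016,  0.0004, -0.0005, -0.0022]), 'joint_efforts': array([ -0.0007, -60.5639, -34.2339,  -0.    ,   0.0062,  -0.    ]), 'eef_pos': array([624.6735,  -0.0154, 252.7341]), 'tcp_rot': array([-3.1405,  0.    ,  1.5708]), 'contact_force': array([-0.8734,  0.011 , -0.0182]), 'wrist_torque': array([-0.0708,  0.0401, -0.0325]), 'opening': 0.9992488376517269}
```

View pics/scene0.png

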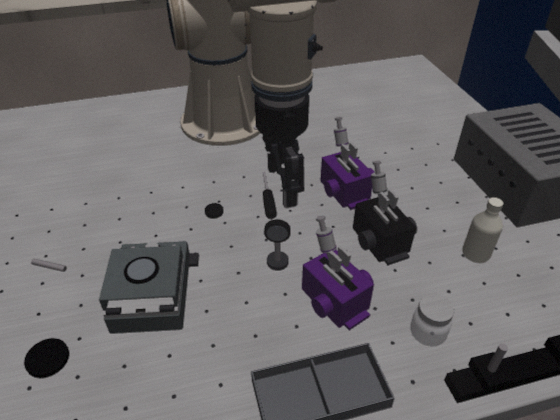

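View pics/side0.png

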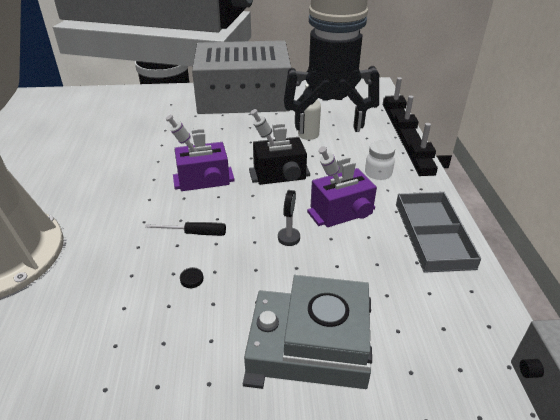

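View pics/wrist0.png

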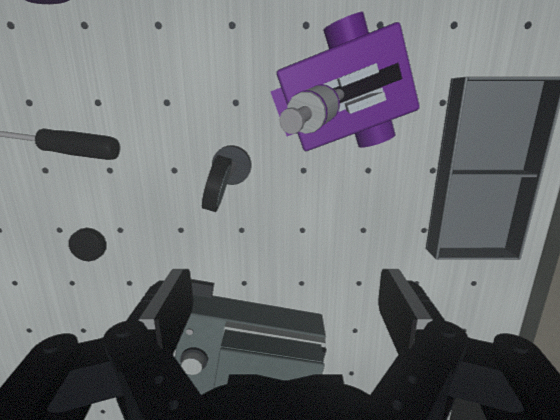

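```bash
python3 - <<'E'
import cv2
a=cv2.imread('pics/scene0.png')[150:275,320:430]; b=cv2.imread('pics/side0.png')[95:195,235:325]; c=cv2.imread('pics/side0.png')[270:400,235:385]
d=cv2.imread('pics/scene0.png')[235:335,95:205]
for n,i,k in(('a',a,5),('b',b,6),('c',c,4),('d',d,5)):
  i=cv2.convertScaleAbs(i,alpha=1.5); cv2.imwrite(f'pics/crop_{n}.png',cv2.resize(i,None,fx=k,fy=k,interpolation=cv2.INTER_CUBIC))
E
```

```text
(no output)
```

View pics/crop_a.png

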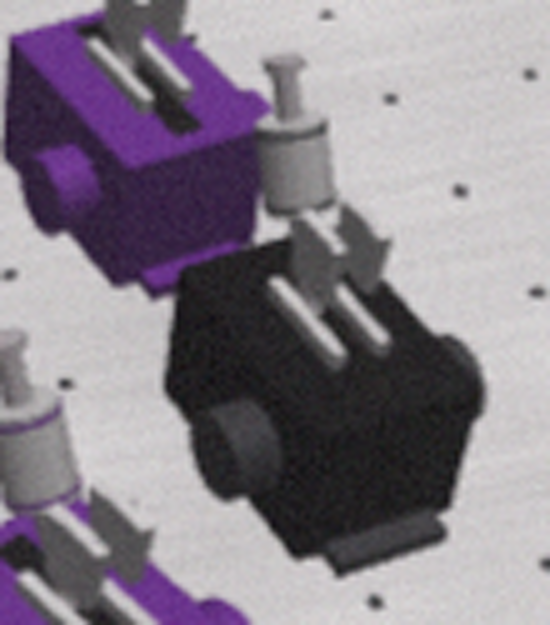

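View pics/crop_b.png

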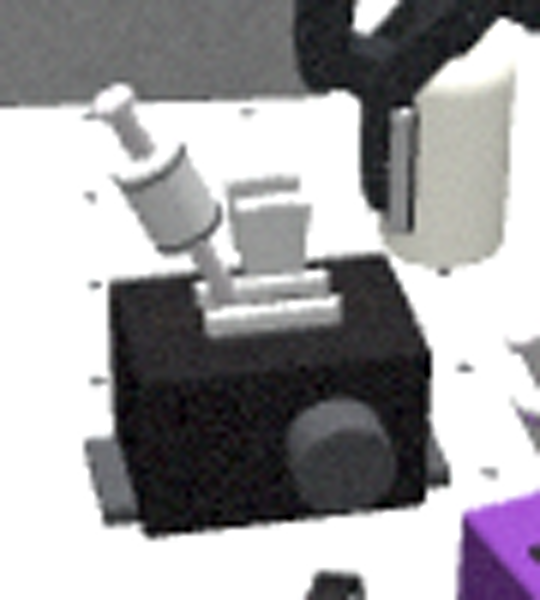

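View pics/crop_c.png

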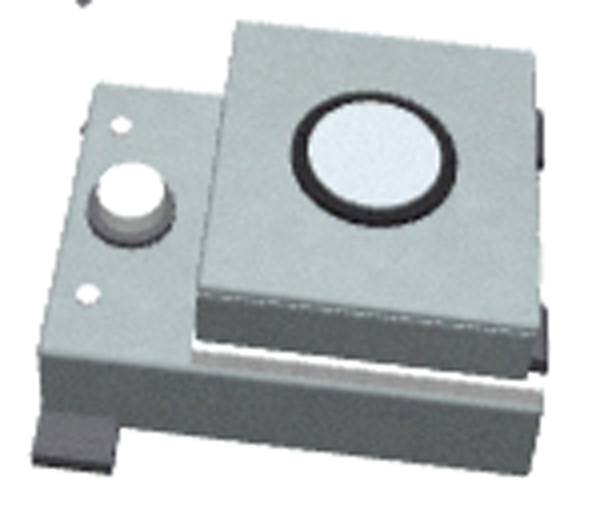

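View pics/crop_d.png

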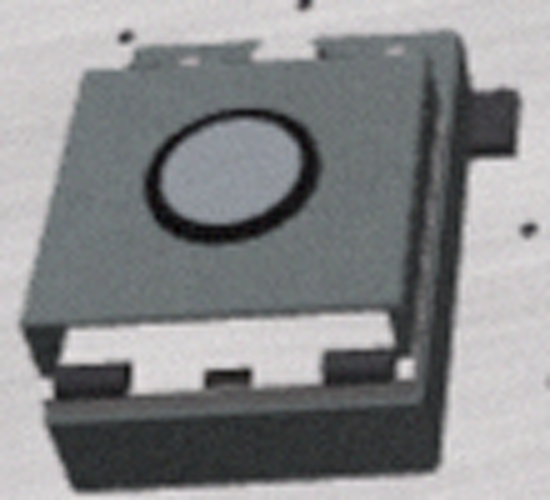

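```bash
cat > h.py <<'E'
import numpy as np
from scipy.optimize import least_squares
from scipy.spatial.transform import Rotation as R
from rig import r, viewer
np.set_printoptions(precision=3,suppress=True)
def cam(n,s=None):
    p=viewer.camera_params(n)
    if 'pose' in p: return p['intrinsics'],p['pose']
    T=np.eye(4); T[:3,:3]=R.from_euler('xyz',s['tcp_rot']).as_matrix(); T[:3,3]=s['eef_pos']
    return p['intrinsics'],T@p['T_tool_cam']
def proj(c,P):
    K,T=c; q=(np.asarray(P)-T[:3,3])@T[:3,:3]; q=q*[1,-1,-1]; q=q@K.T; return q[:,:2]/q[:,2:]
def ray(c,uv):
    K,T=c; d=np.linalg.inv(K)@[uv[0],uv[1],1]; d=T[:3,:3]@(d*[1,-1,-1]); return T[:3,3],d
def onz(c,uv,z):
    o,d=ray(c,uv); return o+d*(z-o[2])/d[2]
def fit(obs,x0):
    # obs: list (cam, local pts, px)
    def f(v):
        M=R.from_euler('z',v[2]).as_matrix(); out=[]
        for c,L,p in obs: out.append((proj(c,np.asarray(L)@M.T+[v[0],v[1],0])-p).ravel())
        return np.concatenate(out)
    s=least_squares(f,x0,loss='soft_l1'); print(s.x, 'deg',np.degrees(s.x[2])); print(f(s.x).reshape(-1,2)); return s.x
def un(p,k,off): return (np.asarray(p,float)+.5)/k-.5+off
E
cat > m.py <<'E'
from h import *
sc,sd=cam('scene'),cam('side')
L=[[-55,-37.5,72],[55,-37.5,72],[-55,37.5,72],[55,37.5,72],[-55,-37.5,0],[55,-37.5,0],[-56.1,0,166.2],[-37,0,126.5]]
P=un([(135,375),(428,350),(112,285),(385,257),(150,530),(425,498),(114,97),(172,197)],6,[235,95])
P2=un([(283,62),(296,165)],5,[320,150])
print(onz(sd,P[6],166.2),onz(sc,P2[0],166.2))
v=fit([(sd,L,P),(sc,L[6:],P2)],[600,200,0])
print('--cell')
b=un([132,190],4,[235,270]); print('button',onz(sd,b,59.5))
C=[[-90,65,45],[-90,-65,45],[90,-65,0],[-90,-65,0]]
Q=un([(97,85),(40,352),(530,472),(44,408)],4,[235,270])
w=fit([(sd,C[:3],Q[:3])],[500,-250,0])
M=R.from_euler('z',w[2]).as_matrix(); print((onz(sd,b,59.5)-[w[0],w[1],0])@M)
E
python3 m.py
```

```text
[505.058 225.191 166.2  ] [507.214 223.601 166.2  ]
[560.141 232.645   0.136] deg 7.790346138330141
[[ 0.829  1.073]
 [ 1.38  -0.166]
 [-0.866 -1.603]
 [ 0.574 -1.804]
 [-0.929  2.133]
 [ 0.595  1.88 ]
 [-0.236  0.041]
 [-0.618 -0.806]
 [ 0.131 -0.892]
 [ 0.076 -0.003]]
--cell
button [ 511.317 -230.341   59.5  ]
[ 575.44  -240.596   -0.178] deg -10.203252607465071
[[-1.122 -1.905]
 [-0.073 -0.046]
 [ 1.087  0.656]]
[-64.925  -1.266  59.5  ]
```

```bash
python3 - <<'E'
from h import *
sd=cam('side');sc=cam('scene')
print('purpleL cap',onz(sd,(172,121),166),onz(sc,(338,123),166),'purpleR cap',onz(sd,(325,153),166),onz(sc,(321,221),166))
print('lens foot',onz(sd,(289,238),5),onz(sc,(278,262),5),'lens top',onz(sd,(290,193),110))
E
```

```text
purpleL cap [338.594 191.866 166.   ] [351.751 202.35  166.   ] purpleR cap [631.584  53.046 166.   ] [638.     65.403 166.   ]
lens foot [563.893   2.468   5.   ] [567.903   7.418   5.   ] lens top [564.518   9.564 110.   ]
```

```bash
python3 -m inch '[[1,0,0,-20,0,0,0],[1,46,-21,0,0,0,0],[1,46,-21,0,0,0,0],[1,46,-21,0,0,0,0],[1,46,-21,0,0,0,0],[1,44,-21,0,0,0,0],[1,0,0,0,0,0,8.5],[1,0,0,0,0,0,8.5]]'
```

```text
clock: 0.95
eef_pos: [517.1, 231.6, 271.5]
tcp_rot: [-3.138, 0.001, 1.265]
contact_force: [-0.1, -0.1, 0.1]
opening: 1.0
```

```bash
python3 -m inch '[[1,0,0,0,0,0,8.5],[1,0,0,0,0,0,8.5],[1,0,0,0,0,0,8.5],[1,0,0,0,0,0,8.5],[1,0,0,0,0,0,8.5],[1,0,0,0,0,0,8.5],[1,0,0,0,0,0,8.5],[1,0,0,0,0,0,0]]'
```

```text
clock: 1.75
eef_pos: [514.8, 232.7, 269.5]
tcp_rot: [-3.142, 0.007, 0.209]
contact_force: [-0.2, 0.1, 0.5]
opening: 1.001
```

```bash
cat > look.py <<'E'
import sys,cv2
from h import *
s=r.sense(); f=viewer.grab_frame('wrist'); n=sys.argv[1]
cv2.imwrite(f'pics/{n}.png',cv2.convertScaleAbs(f[:,:,::-1],alpha=1.3))
np.savez(f'pics/{n}.npz',p=s['eef_pos'],q=s['tcp_rot'])
print(s['clock'],s['eef_pos'],s['tcp_rot'],s['qpos'],s['contact_force'],s['opening'])
c=cam('wrist',s)
x,y,w=560.1,232.6,.136
M=R.from_euler('z',w).as_matrix()
a=float(sys.argv[2]) if len(sys.argv)>2 else 0
l=a-.45
pts={'cap':129,'collar':85,'top':104}
for k,d in pts.items(): print(k,proj(c,[np.array([d*np.sin(l),0,50+d*np.cos(l)])@M.T+[x,y,0]]))
E
python3 look.py w1
```

```text
1.75 [514.79  232.697 269.495] [-3.142  0.007  0.209] [0.421 0.248 1.742 0.002 1.159 1.782] [-0.206  0.137  0.514] 1.0007408079937745
cap [[291.99  228.522]]
collar [[292.899 188.786]]
top [[292.533 204.772]]
```

View pics/w1.png

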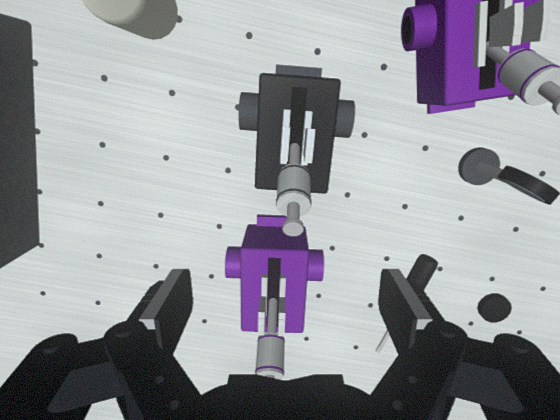

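```bash
python3 - <<'E'
from h import *
z=np.load('pics/w1.npz'); c=cam('wrist',dict(eef_pos=z['p'],tcp_rot=z['q']))
exec(open('m.py').read().split("print(onz")[0].split('import *')[1])
W=[(292,228),(293,187),(261,75),(340,80),(327,193),(255,187)]
# image right = ? try
LW=[L[6],L[7],L[3],L[1],L[0],L[2]]
v=fit([(c,LW,W)],[560,232,.14])
v=fit([(sd,L,P),(sc,L[6:],P2),(c,LW,W)],[560,232,.14])
E
```

```text
[560.409 231.866   0.123] deg 7.061909845221737
[[ 0.087  0.274]
 [ 0.271  1.59 ]
 [-1.173 -4.957]
 [ 2.694 -2.333]
 [ 0.247  0.736]
 [-1.708  0.66 ]]
[560.343 232.03    0.126] deg 7.238624654829761
[[ 0.726  1.111]
 [ 1.402  0.127]
 [-0.65  -1.6  ]
 [ 0.892 -1.571]
 [-1.026  2.173]
 [ 0.614  2.183]
 [-0.173  0.057]
 [-0.541 -0.748]
 [ 0.12  -0.847]
 [-0.015  0.066]
 [ 0.085  0.33 ]
 [ 0.198  1.636]
 [-1.562 -4.798]
 [ 2.332 -2.451]
 [ 0.254  0.67 ]
 [-1.717  0.813]]
```

```bash
cat > goal.py <<'E'
# python goal.py d lever_angle : tool-frame shift & turn from now to pose with grasp pt at d on lever
import sys
from h import *
d=float(sys.argv[1]); l=float(sys.argv[2])-.45
tilt=float(sys.argv[3])-.45 if len(sys.argv)>3 else l
x,y,w=560.3,232.1,.126
M=R.from_euler('z',w).as_matrix()
s=r.sense()
Rt=R.from_euler('xyz',s['tcp_rot']).as_matrix()
G=np.array([[np.cos(tilt),0,-np.sin(tilt)],[0,-1,0],[-np.sin(tilt),0,-np.cos(tilt)]]).T
G=M@G
p=M@np.array([d*np.sin(l),0,50+d*np.cos(l)])+[x,y,0] - 3*G[:,2]
print('target',p,'tool shift',Rt.T@(p-s['eef_pos']),'turn',R.from_matrix(Rt.T@G).as_rotvec(degrees=True))
loc=M.T@(s['eef_pos']+3*Rt[:,2]-[x,y,50]); print('now local',loc,'r',np.hypot(loc[0],loc[2]),'ang',np.arctan2(loc[0],loc[2])+.45,'F',s['contact_force'],'open',s['opening'],'t',s['clock'])
E
python3 goal.py 160 0
```

```text
target [489.963 223.19  196.773] tool shift [-25.714   4.012  72.907] turn [-1.118 26.183  4.955]
now local [-45.131   6.294 216.491] r 221.14558196212974 ang 0.24447702519210696 F [ 0.641 -0.498  0.828] open 1.000991816527412 t 1.8
```

```bash
python3 -m inch '[[1,0,0,0,0,6.5,1.25],[1,0,0,0,0,6.5,1.25],[1,0,0,0,0,6.5,1.25],[1,0,0,0,0,6.5,1.25],[1,0,0,0,0,0,0]]'; python3 goal.py 160 0
```

```text
clock: 2.3
eef_pos: [514.9, 232.7, 268.8]
tcp_rot: [-3.125, -0.46, 0.143]
contact_force: [-0.5, -0.5, -0.2]
opening: 1.001
target [489.963 223.19  196.773] tool shift [-55.301   6.741  52.868] turn [-1.368 -0.586  0.868]
now local [-43.66    6.376 216.111] r 220.47731040423506 ang 0.2506597339537464 F [-0.477 -0.501 -0.225] open 1.0008979381169412 t 2.3
```

```bash
python3 -m inch '[[1,-28,3.5,10,-0.7,-0.3,0.4],[1,-28,3.5,10,-0.7,-0.3,0.4],[1,0,0,16,0,0,0],[1,0,0,16,0,0,0],[1,0,0,0,0,0,0]]'; python3 goal.py 92 0;python3 look.py w2
```

```text
clock: 2.8
eef_pos: [490.4, 221.9, 197.6]
tcp_rot: [3.127, -0.441, 0.148]
contact_force: [-0.1, 0.3, 0.1]
opening: 1.003
target [519.306 226.907 135.542] tool shift [ 0.054 -1.674 68.634] turn [0.285 0.52  1.137]
now local [-69.357  -1.342 144.896] r 160.6398338721867 ang 0.003561555002631722 F [-0.059  0.313  0.077] open 1.002987201674872 t 2.8
2.8 [490.389 221.907 197.609] [ 3.127 -0.441  0.148] [ 0.524  0.135  2.154 -0.382  0.474  2.257] [-0.059  0.313  0.077] 1.002987201674872
cap [[281.592 260.181]]
collar [[281.682 227.578]]
top [[281.648 239.966]]
```

View pics/w2.png

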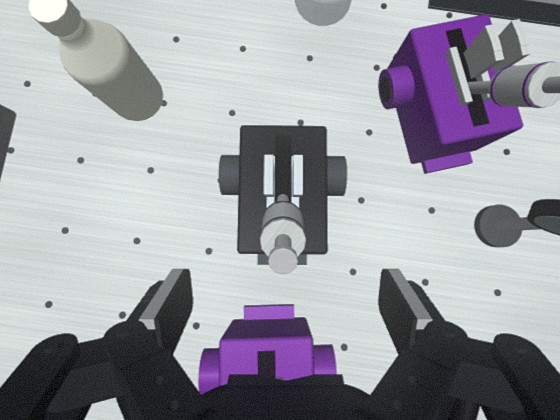

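```bash
python3 -m inch '[[1,0,-1,20,0.2,0.4,0.6],[1,0,0,20,0.1,0.2,0.6],[1,0,0,16,0,0,0],[1,0,0,12,0,0,0],[1,0,0,0,0,0,0]]'; python3 goal.py 92 0;python3 look.py w3
```

```text
clock: 3.35
eef_pos: [526.1, 227.9, 140.7]
tcp_rot: [3.139, -0.456, 0.129]
contact_force: [-0.6, -0.3, 0.9]
opening: 0.999
target [519.306 226.907 135.542] tool shift [-8.393  0.076  1.636] turn [ 0.073 -0.338  0.177]
now local [-33.185   0.1    88.013] r 94.06147415971684 ang 0.08943123003981834 F [-0.628 -0.28   0.874] open 0.999374570387369 t 3.35
3.35 [526.054 227.867 140.707] [ 3.139 -0.456  0.129] [ 0.496  0.283  2.141 -0.518  0.33   2.397] [-0.628 -0.28   0.874] 0.999374570387369
cap [[284.369 374.366]]
collar [[284.081 299.138]]
top [[284.184 325.944]]
```

View pics/w3.png

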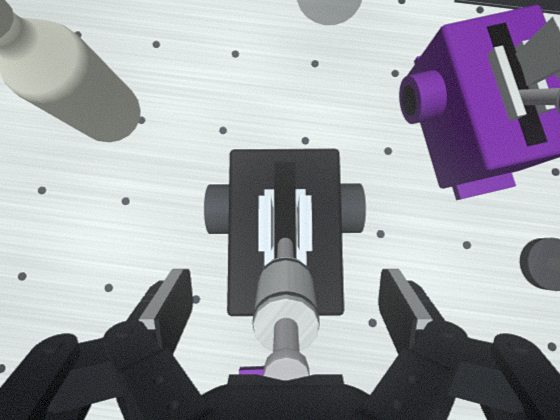

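```bash
python3 -m inch '[[1,-8,0,1.5,0,-0.3,0],[1,0,0,0,0,0,0]]'; python3 goal.py 92 0
```

```text
clock: 3.6
eef_pos: [519.5, 227.1, 137.5]
tcp_rot: [3.139, -0.452, 0.129]
contact_force: [-0.8, -0.5, 0.1]
opening: 1.0
target [519.306 226.907 135.542] tool shift [-1.017  0.137  1.703] turn [ 0.071 -0.111  0.171]
now local [-39.841   0.138  84.82 ] r 93.7106685957925 ang 0.010872001363496031 F [-0.819 -0.498  0.066] open 1.0001693869748918 t 3.6
```

```bash
python3 -m inch '[[0.2,-1,0.3,1.5,0,0,0],[0.2,0,0,0,0,0,0],[0.2,0,0,0,0,0,0],[0.2,0,0,0,0,0,0],[0.2,0,0,0,0,0,0],[0.2,0,0,0,0,0,0]]' 35; python3 goal.py 92 0; python3 look.py w4
```

```text
clock: 4.2
eef_pos: [519.0, 226.9, 137.4]
tcp_rot: [3.139, -0.454, 0.13]
contact_force: [-0.1, -0.7, -0.9]
opening: 0.319
target [519.306 226.907 135.542] tool shift [-0.546  0.037  1.784] turn [ 0.038 -0.221  0.195]
now local [-40.298   0.038  84.689] r 93.78818640460821 ang 0.005871332658009487 F [-0.124 -0.73  -0.932] open 0.31868716485245485 t 4.2
4.2 [519.011 226.91  137.386] [ 3.139 -0.454  0.13 ] [ 0.501  0.281  2.155 -0.534  0.322  2.419] [-0.124 -0.73  -0.932] 0.31868716485245485
cap [[284.156 355.863]]
collar [[283.98  284.404]]
top [[284.043 309.775]]
```

View pics/w4.png

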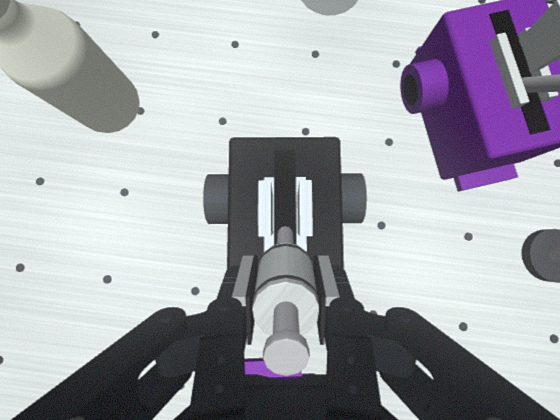

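```bash
python3 -m inch '[[0.1,0,0,-5,0,0,0],[0.1,0,0,-5,0,0,0],[0.1,0,0,-5,0,0,0],[0.1,0,0,0,0,0,0]]' 40; python3 goal.py 108 0; python3 look.py w5
```

```text
clock: 4.65
eef_pos: [512.2, 226.0, 151.7]
tcp_rot: [3.139, -0.454, 0.13]
contact_force: [1.7, 0.0, -2.3]
opening: 0.318
target [512.402 226.033 149.95 ] tool shift [-0.593 -0.     1.697] turn [ 0.04  -0.204  0.196]
now local [-47.177   0.001  99.038] r 109.70074503386004 ang 0.005446028633165789 F [ 1.695  0.013 -2.335] open 0.31814256402860597 t 4.65
4.65 [512.192 226.009 151.735] [ 3.139 -0.454  0.13 ] [ 0.507  0.245  2.159 -0.493  0.352  2.38 ] [ 1.695  0.013 -2.335] 0.31814256402860597
cap [[284.164 324.615]]
collar [[284.   267.45]]
top [[284.06  288.193]]
```

View pics/w5.png

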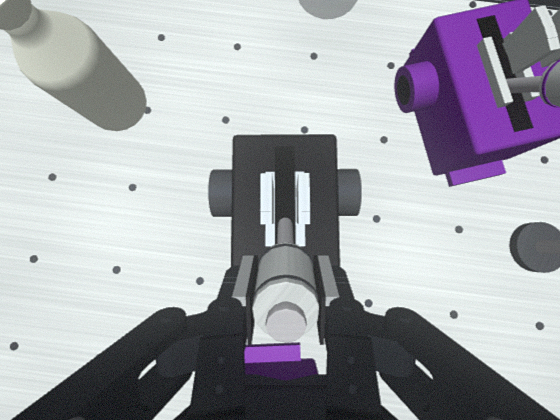

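```bash
python3 -m inch '[[0.1,9.8,0,0.4,0,-5,0],[0.1,9.8,0,0.4,0,-5,0],[0.1,0,0,0,0,0,0]]'; python3 goal.py 109 0.175
```

```text
clock: 5.0
eef_pos: [529.4, 228.4, 158.6]
tcp_rot: [3.139, -0.277, 0.133]
contact_force: [1.9, -0.4, -3.4]
opening: 0.316
target [530.128 228.278 157.792] tool shift [0.465 0.204 0.931] turn [ 0.043 -0.09   0.376]
now local [-30.297   0.2   105.674] r 109.93108642677446 ang 0.17078597211065777 F [ 1.92  -0.424 -3.408] open 0.3157802060438095 t 5.0
```

```bash
python3 -m inch '[[0.1,9.8,0.1,0.8,0,-5,0.1],[0.1,9.8,0,0.4,0,-5,0.1],[0.1,9.8,0,0.4,0,-5,0.1],[0.1,0,0,0,0,0,0]]'; python3 goal.py 109 0.437
```

```text
clock: 5.4
eef_pos: [558.5, 232.0, 161.8]
tcp_rot: [3.141, -0.005, 0.128]
contact_force: [0.9, 1.9, -3.9]
opening: 0.316
target [558.856 231.917 161.991] tool shift [ 0.321  0.127 -0.215] turn [0.03  0.486 0.114]
now local [ -1.763   0.124 108.774] r 108.7886761626026 ang 0.43379630709859557 F [ 0.883  1.923 -3.918] open 0.315590235551903 t 5.4
```

```bash
python3 -m inch '[[0.1,9.8,0,0.4,0,-5,0],[0.1,9.8,0,0.3,0,-5,0],[0.1,9.8,0,0.3,0,-5,0],[0.1,0,0,0,0,0,0]]'; python3 goal.py 109 0.7;python3 look.py w6 0.7
```

```text
clock: 5.8
eef_pos: [585.4, 235.8, 155.4]
tcp_rot: [3.14, 0.264, 0.128]
contact_force: [0.6, 0.6, -4.6]
opening: 0.313
target [587.79  235.582 158.518] tool shift [ 1.447  0.479 -3.637] turn [0.126 0.782 0.1  ]
now local [ 24.581   0.462 102.486] r 105.39307565953229 ang 0.6854018736787275 F [ 0.567  0.619 -4.594] open 0.31279612884668256 t 5.8
5.8 [585.403 235.752 155.383] [3.14  0.264 0.128] [0.352 0.59  1.513 0.058 1.297 1.772] [ 0.567  0.619 -4.594] 0.31279612884668256
cap [[283.149 328.458]]
collar [[283.749 267.471]]
top [[283.533 289.5  ]]
```

View pics/w6.png

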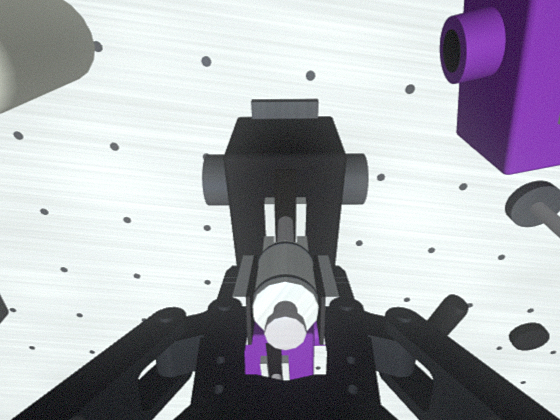

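```bash
python3 -m inch '[[0.1,1,0.3,-3.2,0,0.5,0],[0.1,9.8,0,0,0,-5,0],[0.1,0,0,0,0,0,0]]'; python3 goal.py 109 0.79
```

```text
clock: 6.15
eef_pos: [592.7, 236.8, 155.9]
tcp_rot: [3.138, 0.338, 0.128]
contact_force: [2.8, 1.6, -5.0]
opening: 0.315
target [597.354 236.794 155.589] tool shift [ 4.454  0.598 -1.236] turn [ 0.233 -0.133  0.128]
now local [ 31.742   0.571 103.065] r 107.84258585010677 ang 0.7487633569689212 F [ 2.844  1.624 -5.013] open 0.31508417335773165 t 6.15
```

```bash
python3 -m inch '[[0.1,6,0.3,-0.8,0,-2,0],[0.1,6,0,0,0,-2.5,0],[0.1,0,0,0,0,0,0]]'; python3 goal.py 109 0.9;  python3 -m inch '[[0.1,5,0,0,0,-2,0],[0.1,3,0,0,0,0,0],[0.1,0,0,0,0,0,0]]'; python3 goal.py 109 0.9
```

```text
clock: 6.45
eef_pos: [601.5, 238.0, 153.9]
tcp_rot: [3.137, 0.411, 0.128]
contact_force: [1.4, 0.9, -4.0]
opening: 0.313
target [608.63  238.222 150.85 ] tool shift [7.71  0.715 0.009] turn [ 0.328 -2.21   0.124]
now local [ 40.451   0.68  101.189] r 108.97478118111695 ang 0.8302953300178932 F [ 1.4    0.932 -3.969] open 0.31287363027092396 t 6.45
clock: 6.75
eef_pos: [605.8, 238.6, 152.1]
tcp_rot: [3.135, 0.442, 0.129]
contact_force: [-1.4, -0.0, -3.7]
opening: 0.312
target [608.63  238.222 150.85 ] tool shift [2.997 0.776 0.007] turn [ 0.417 -0.471  0.13 ]
now local [44.723  0.747 99.422] r 109.01756675721639 ang 0.8727142132991041 F [-1.443 -0.026 -3.665] open 0.3120583058710697 t 6.75
```

```bash
python3 -m inch '[[0.1,3,0,0,0,-0.5,0],[0.1,2,0,0,0,0,0],[0.1,0,0,0,0,0,0]]'; python3 goal.py 109 0.9; python3 look.py w7 0.9
```

```text
clock: 7.05
eef_pos: [608.1, 239.0, 151.2]
tcp_rot: [3.135, 0.451, 0.129]
contact_force: [-2.5, -0.2, -3.2]
opening: 0.317
target [608.63  238.222 150.85 ] tool shift [0.534 0.854 0.117] turn [0.458 0.085 0.147]
now local [46.973  0.83  98.483] r 109.1120866930625 ang 0.8950476001157035 F [-2.477 -0.177 -3.168] open 0.31732202247199 t 7.05
7.05 [608.092 239.014 151.183] [3.135 0.451 0.129] [0.332 0.727 1.319 0.082 1.539 1.752] [-2.477 -0.177 -3.168] 0.31732202247199
cap [[283.819 323.174]]
collar [[283.903 265.873]]
top [[283.873 286.663]]
```

View pics/w7.png

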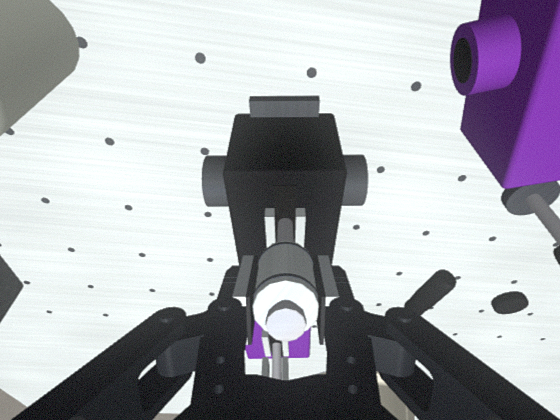

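```bash
python3 -m inch '[[0.1,3,0,0,0,0,0],[0.1,2,0,0,0,0,0],[0.1,0,0,0,0,0,0]]'; python3 goal.py 109 0.9; python3 -m inch '[[0.1,2,0,4,0,0,0],[0.1,0,0,4,0,0,0],[0.1,0,0,4,0,0,0],[0.1,0,0,2,0,0,0],[0.1,0,0,0,0,0,0]]'; python3 goal.py 95 0.9
```

```text
clock: 7.4
eef_pos: [608.5, 239.1, 149.6]
tcp_rot: [3.134, 0.462, 0.129]
contact_force: [-1.6, -0.3, -2.9]
opening: 0.316
target [608.63  238.222 150.85 ] tool shift [-0.581  0.899 -1.092] turn [0.497 0.66  0.158]
now local [47.409  0.865 96.922] r 107.89537400951507 ang 0.9049277955581703 F [-1.569 -0.323 -2.943] open 0.3159132702816462 t 7.4
clock: 7.9
eef_pos: [602.6, 238.3, 136.8]
tcp_rot: [3.134, 0.464, 0.129]
contact_force: [-4.0, -1.4, -0.3]
opening: 0.312
target [602.589 237.457 138.244] tool shift [-0.762  0.851 -1.213] turn [0.496 0.83  0.17 ]
now local [41.415  0.817 84.13 ] r 93.77132493997101 ang 0.9074458995872571 F [-3.987 -1.371 -0.267] open 0.31192056337239443 t 7.9
```

```bash
python3 -m inch '[[1,0,0,0,0,0,0],[1,0,0,0,0,0,0],[1,0,0,0,0,0,0],[1,0,0,0,0,0,0],[1,0,0,0,0,0,0],[1,0,0,0,0,0,0]]'; python3 look.py w8 0.9
```

```text
clock: 8.5
eef_pos: [606.2, 239.0, 137.8]
tcp_rot: [3.135, 0.456, 0.129]
contact_force: [-0.2, -0.1, 0.3]
opening: 0.998
8.5 [606.216 238.99  137.82 ] [3.135 0.456 0.129] [0.332 0.741 1.328 0.083 1.521 1.75 ] [-0.162 -0.128  0.269] 0.9976144338694989
cap [[284.49  357.753]]
collar [[284.452 286.878]]
top [[284.466 312.216]]
```

View pics/w8.png

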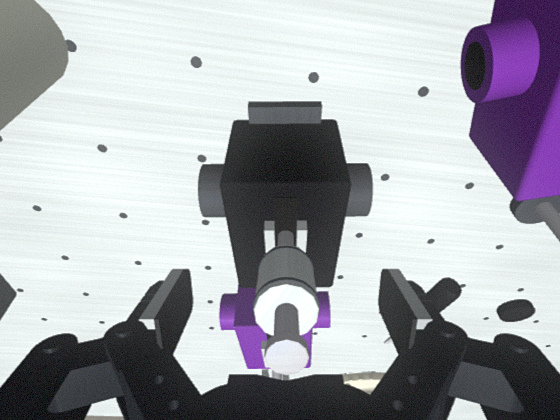

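Open fingers, collar low on the lever. I retreat along the tool axis and verify from the side camera.

```bash
python3 -m inch '[[1,0,0,-20,0,0,0],[1,0,0,-30,0,0,0],[1,0,0,-30,0,0,0],[1,0,0,-30,0,0,0],[1,0,0,0,0,0,0]]'; python3 - <<'E'
from h import *
import cv2
sd=viewer.grab_frame('side');sc=viewer.grab_frame('scene')
a=cv2.resize(sd[80:200,220:340],None,fx=4,fy=4,interpolation=cv2.INTER_CUBIC)
b=cv2.resize(sc[150:270,310:430],None,fx=4,fy=4,interpolation=cv2.INTER_CUBIC)
b=np.clip(b*1.5,0,255).astype(np.uint8)
cv2.imwrite('pics/lock.png',np.hstack([a,b])[:,:780,::-1])
M=R.from_euler('z',.126).as_matrix()
for l in (.45,.40,.36):
  for n,k in(('side',[220,80]),('scene',[310,150])):
    print(l,n,[ ((proj(cam(n),[M@np.array([d*np.sin(l),0,50+d*np.cos(l)])+[560.3,232.1,0]])-k)*4).round(0).tolist() for d in (129,104,85,66)])
E
```

```text
clock: 9.05
eef_pos: [654.6, 245.8, 238.7]
tcp_rot: [3.135, 0.459, 0.129]
contact_force: [-0.1, -0.4, 0.1]
opening: 1.003
0.45 side [[[342.0, 105.0]], [[321.0, 144.0]], [[305.0, 174.0]], [[289.0, 203.0]]]
0.45 scene [[[396.0, 181.0]], [[374.0, 204.0]], [[358.0, 221.0]], [[343.0, 238.0]]]
0.4 side [[[331.0, 101.0]], [[312.0, 142.0]], [[298.0, 172.0]], [[284.0, 201.0]]]
0.4 scene [[[389.0, 168.0]], [[369.0, 194.0]], [[354.0, 213.0]], [[340.0, 232.0]]]
0.36 side [[[323.0, 98.0]], [[305.0, 140.0]], [[292.0, 170.0]], [[280.0, 200.0]]]
0.36 scene [[[384.0, 159.0]], [[365.0, 187.0]], [[351.0, 207.0]], [[337.0, 227.0]]]
```

View pics/lock.png

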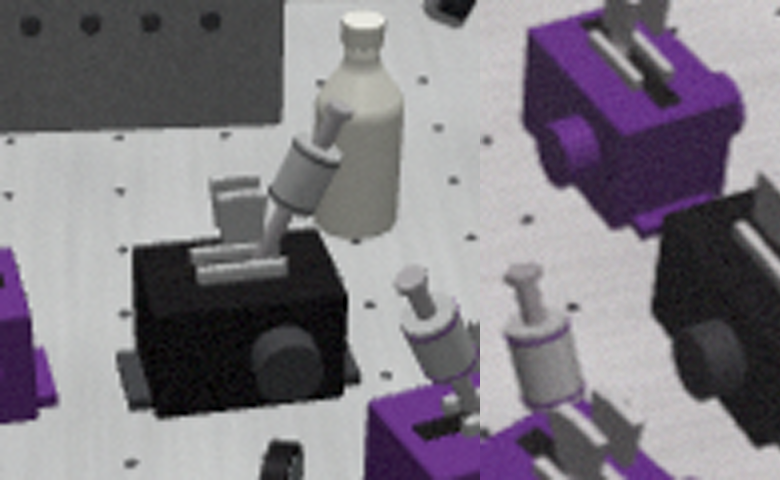

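```bash
python3 -m inch '[[0.5,-10,0,-10,0,-0,-8.5],[0,0,0,-10,0,0,-8.5],[0,0,0,0,0,0,-8.5],[0,0,0,0,0,0,-8.5],[0,0,0,0,0,0,-8.5],[0,0,0,0,0,0,-8.5],[0,0,0,0,0,0,-8.5],[0,0,0,0,0,0,-8.5]]'
cat > g2.py <<'E'
import sys
from h import *
t=np.radians(float(sys.argv[1])); X,Y,Z=map(float,sys.argv[2:5])  # tip centre target: cell-local dx from button, dy, world z
w=-.178; M=R.from_euler('z',w).as_matrix()
s=r.sense(); Rt=R.from_euler('xyz',s['tcp_rot']).as_matrix()
x=M@[0,1,0]; z=M@[np.sin(t),0,-np.cos(t)]; G=np.array([x,np.cross(z,x),z]).T
B=np.array([511.3,-230.3,0])
p=B+M@[X,Y,Z]-22*z
tip=s['eef_pos']+22*Rt[:,2]
print('tool shift',Rt.T@(p-s['eef_pos']),'turn',R.from_matrix(Rt.T@G).as_rotvec(degrees=True))
print('pos',s['eef_pos'],'tip local to button',M.T@(tip-B),'F',s['contact_force'],'t',s['clock'],s['opening'])
E
python3 g2.py 12 4 0 150
```

```text
clock: 9.95
eef_pos: [644.2, 243.7, 245.5]
tcp_rot: [-2.689, 0.178, 1.375]
contact_force: [-0.3, 0.6, 0.1]
opening: 0.001
tool shift [-469.832   34.897  160.83 ] turn [-37.927  10.212  -2.266]
pos [644.23  243.651 245.494] tip local to button [ 37.228 486.656 226.025] F [-0.289  0.562  0.093] t 9.95 0.0011986731629132353
```

```bash
python3 -m inch '[[0,0,0,0,-8.2,2.1,-0.5],[0,0,0,0,-8.2,2.1,-0.5],[0,0,0,0,-8.2,2.1,-0.5],[0,0,0,0,-8.2,2.1,-0.5],[0,0,0,0,-5,1.5,-0.3],[0,0,0,0,0,0,0]]'; python3 g2.py 12 4 0 215
```

```text
clock: 10.55
eef_pos: [636.4, 241.0, 231.2]
tcp_rot: [2.932, 0.007, 1.406]
contact_force: [-0.2, -0.1, -0.0]
opening: -0.002
tool shift [-485.444  -45.352  -11.501] turn [-0.005  0.242  0.841]
pos [636.354 241.01  231.207] tip local to button [ 44.2   485.912 209.687] F [-0.209 -0.082 -0.003] t 10.55 -0.002062488307781515
```

```bash
python3 -m inch '[[0,-45,-4,-2,0,0,0],[0,-45,-4,-2,0,0,0],[0,-45,-4,-1,0,0,0],[0,-45,-4,-1,0,0,0],[0,-45,-4,-1,0,0,0],[0,-45,-4,-1,0,0,0],[0,-45,-4,-1,0,0,0],[0,-45,-4,-1,0,0,0]]'; python3 g2.py 12 4 0 150
```

```text
clock: 11.35
eef_pos: [540.4, -115.2, 231.4]
tcp_rot: [2.961, 0.007, 1.414]
contact_force: [0.7, -0.6, 0.1]
opening: -0.002
tool shift [-117.807  -22.057   57.697] turn [-1.637  0.142  1.267]
pos [ 540.378 -115.204  231.449] tip local to button [ 12.198 118.365 209.808] F [ 0.665 -0.64   0.137] t 11.35 -0.0015052564996758332
```

```bash
python3 -m inch '[[0,-40,-7,0,-0.8,0,0.6],[0,-40,-7,0,-0.8,0,0.6],[0,-36,-4,0,0,0,0],[0,0,0,20,0,0,0],[0,0,0,20,0,0,0],[0,0,0,0,0,0,0]]'; python3 g2.py 12 4 0 100;python3 look.py w9
```

```text
clock: 11.95
eef_pos: [507.8, -239.5, 185.3]
tcp_rot: [2.948, -0.007, 1.384]
contact_force: [1.1, 0.6, -0.6]
opening: 0.002
tool shift [  9.279 -11.093  62.86 ] turn [-0.93  -0.275 -0.586]
pos [ 507.768 -239.518  185.276] tip local to button [  2.381  -9.591 163.685] F [ 1.113  0.595 -0.551] t 11.95 0.0019911356805326725
11.95 [ 507.768 -239.518  185.276] [ 2.948 -0.007  1.384] [-0.479  0.254  1.962  0.091  0.745 -0.352] [ 1.113  0.595 -0.551] 0.0019911356805326725
cap [[ 34472.593 145491.535]]
collar [[ -435.648 -3404.077]]
top [[-1075.991 -6135.36 ]]
```

View pics/w9.png

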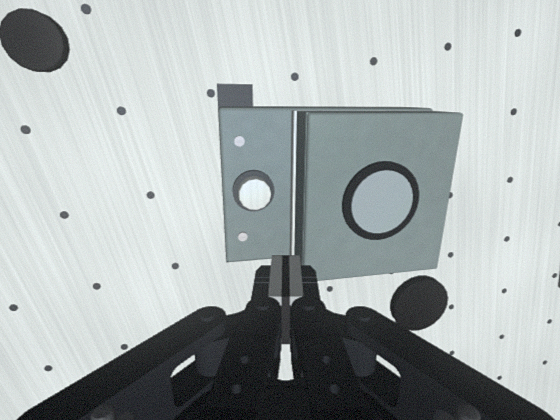

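```bash
python3 - <<'E'
from h import *
z=np.load('pics/w9.npz'); c=cam('wrist',dict(eef_pos=z['p'],tcp_rot=z['q']))
print(onz(c,(255.5,194),59.5))
print(proj(c,[[511.3,-230.3,59.5]]))
C=R.from_euler('z',-.178).as_matrix()
print(proj(c,[C@np.array(p)+[575.4,-240.6,0] for p in [(-90,65,45),(-90,-65,45)]]))
E
```

```text
[ 510.903 -229.895   59.5  ]
[[256.109 194.368]]
[[216.836 105.516]
 [228.29  262.261]]
```

```bash
python3 -m inch '[[0,9.3,-11,20,-0.9,-0.3,-0.5],[0,0,0,20,0,0,0],[0,0,0,20,0,0,0],[0,0,0,0,0,0,0]]'; python3 g2.py 12 4 0 70
```

```text
clock: 12.4
eef_pos: [513.7, -229.9, 126.8]
tcp_rot: [2.932, -0.002, 1.393]
contact_force: [-0.2, -0.6, 0.5]
opening: -0.001
tool shift [ -0.896 -10.124  33.889] turn [-0.001 -0.098  0.015]
pos [ 513.696 -229.877  126.774] tip local to button [  6.857   0.878 105.254] F [-0.213 -0.561  0.507] t 12.4 -0.000965581978333038
```

```bash
python3 -m inch '[[0,-0.9,-10,12,0,0,0],[0,0,0,12,0,0,0],[0,0,0,10,0,0,0],[0,0,0,0,0,0,0]]'; python3 g2.py 12 4 0 52
```

```text
clock: 12.8
eef_pos: [514.2, -230.5, 93.9]
tcp_rot: [2.929, -0.002, 1.395]
contact_force: [0.1, -0.8, -0.2]
opening: -0.0
tool shift [-0.332 -7.7   19.21 ] turn [ 0.154 -0.139  0.095]
pos [ 514.215 -230.522   93.92 ] tip local to button [ 7.54   0.352 72.413] F [ 0.062 -0.778 -0.166] t 12.8 -0.00028189986584825774
```

```bash
python3 -m inch '[[0,-0.3,-4,6,0,0,0],[0,0,-1,4,0,0,0],[0,0,0,0,0,0,0]]'; python3 g2.py 12 4 0 52
```

```text
clock: 13.1
eef_pos: [512.5, -230.6, 83.5]
tcp_rot: [2.928, -0.002, 1.395]
contact_force: [-0.3, -1.3, -0.5]
opening: -0.003
tool shift [ 0.123 -3.856  9.325] turn [ 0.246 -0.125  0.116]
pos [ 512.474 -230.649   83.45 ] tip local to button [ 5.883 -0.087 61.951] F [-0.267 -1.269 -0.509] t 13.1 -0.002797095328446175
```

```bash
python3 -m inch '[[0,0,-1,3,0,0,0],[0,0,-0.7,2.5,0,0,0],[0,0,0,0,0,0,0]]'; python3 g2.py 12 4 0 52; python3 look.py w10
```

```text
clock: 13.4
eef_pos: [512.4, -230.8, 78.3]
tcp_rot: [2.927, -0.002, 1.395]
contact_force: [-1.1, 0.5, 3.1]
opening: 0.0
tool shift [ 0.282 -2.716  4.316] turn [ 0.323 -0.111  0.105]
pos [ 512.39  -230.786   78.315] tip local to button [ 5.854 -0.243 56.822] F [-1.129  0.504  3.071] t 13.4 0.00023705956031332416
13.4 [ 512.39  -230.786   78.315] [ 2.927 -0.002  1.395] [-0.461  0.419  2.044  0.134  0.477 -0.398] [-1.129  0.504  3.071] 0.00023705956031332416
cap [[ 503.708 1344.308]]
collar [[ 589.178 2145.076]]
top [[ 542.072 1703.743]]
```

View pics/w10.png

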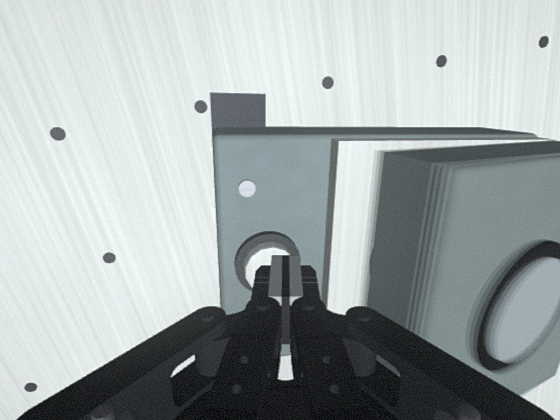

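```bash
python3 -m inch '[[0,0,-3,-6,0,0,0],[0,0,-6,-20,0,0,0],[0,0,-6,-20,0,0,0],[0,0,0,-30,0,0,0],[0,0,0,-30,0,0,0],[0,0,0,-30,0,0,0],[0,0,0,0,0,0,0],[0,0,0,0,0,0,0]]';python3 -m inch '[[0,0,0,0,0,0,0],[0,0,0,0,0,0,0],[0,0,0,0,0,0,0]]'; python3 - <<'E'
from h import *
import cv2
cv2.imwrite('pics/end_side.png',viewer.grab_frame('side')[:,:,::-1])
cv2.imwrite('pics/end_scene.png',viewer.grab_frame('scene')[:,:,::-1])
E
```

```text
clock: 14.25
eef_pos: [464.8, -222.2, 213.5]
tcp_rot: [2.929, -0.001, 1.395]
contact_force: [-1.1, -0.0, -0.3]
opening: 0.003
clock: 14.55
eef_pos: [463.8, -221.7, 211.5]
tcp_rot: [2.932, -0.002, 1.395]
contact_force: [-0.3, 0.2, 0.2]
opening: 0.005
```

View pics/end_side.png

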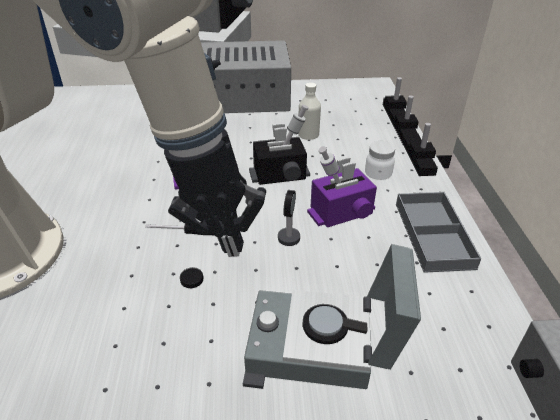

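View pics/end_scene.png

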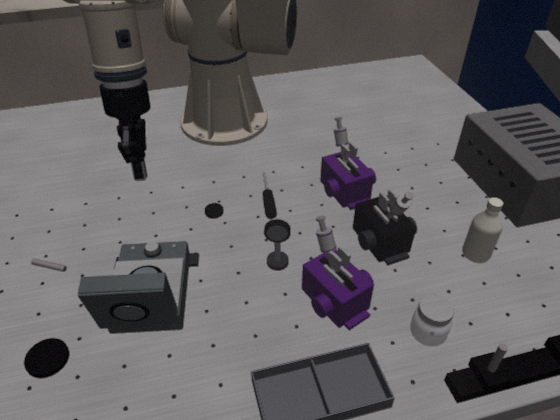

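```bash
python3 -m inch '[[0,0,0,0,0,0,0],[0,0,0,0,0,0,0],[0,0,0,0,0,0,0],[0,0,0,0,0,0,0],[0,0,0,0,0,0,0]]'; python3 - <<'E'
from h import *
import cv2
a=cv2.imread('pics/end_side.png').astype(int);f=viewer.grab_frame('side')[:,:,::-1].astype(int)
d=np.abs(a-f).max(2)
print('lid',(d[230:390,240:420]>40).sum(),'shutter',(d[100:190,245:325]>40).sum(),'lens',(d[185:250,275:305]>40).sum())
c=np.vstack([f[95:195,240:340]]).astype(np.uint8)
e=f[230:390,240:420].astype(np.uint8)
cv2.imwrite('pics/fin.png',np.hstack([cv2.resize(c,(400,400),interpolation=2),cv2.resize(e,(400,400),interpolation=2)]))
M=R.from_euler('z',-.178).as_matrix()
s=r.sense();print(s['contact_force'],s['qvel'])
E
```

```text
clock: 15.15
eef_pos: [463.6, -221.5, 210.4]
tcp_rot: [2.934, -0.003, 1.395]
contact_force: [0.2, -0.4, 1.0]
opening: 0.0
lid 15 shutter 26 lens 0
[-0.758 -0.373 -0.546] [-0.001 -0.001  0.    -0.001  0.001  0.   ]
```

View pics/fin.png

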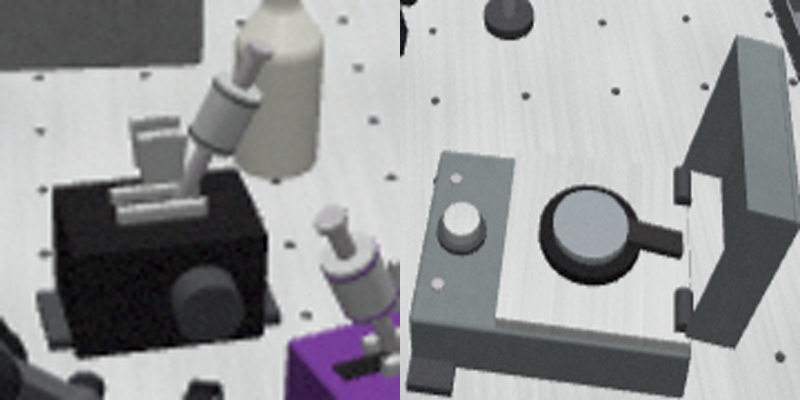

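The lever leans fully to its closed side with the collar down. The lid is past upright and still, the button is back up and the lens holder is standing.

```bash
python3 -c "
from rig import order
print(order.sign_off())"
```

```text
the job is handed in; nothing more can be done
None
```

The job is done in the order asked and handed in at about 15 s. The beam shutter was locked first, and only then was the test cell's lid released.

- **Shutter:** I gripped the black shutter's collar and lifted it about 16 mm. I then swung the lever over the gate to about 0.90 rad, lowered the collar and let go. The side picture showed the cap and collar where a fully closed lever with its collar down should be. I did not test the lock by pushing the lever back.
- **Test cell:** I pressed the release button with the closed fingertips, at about 3 N, and the lid sprang open. I then backed the arm off and left it clear of everything.
- **Last checks:** About 1.7 s after the press, pictures showed the lid past upright and the button back up. The lens holder and both purple look-alikes stood as before. The lid, shutter and lens did not move between two pictures about 0.5 s apart.
- **Disagreements:** None of the final checks disagreed. On the way down to the collar the tool drifted about 8 mm sideways, and during the swing the collar's lift dipped to about 11.6 mm. I corrected both before going on. I judged the lid to be at its stop from the pictures, without measuring its angle.

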